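# Mount the three-hole carrier disc on the bench rotator's hub

### The arm

A 6-joint arm with a two-finger parallel gripper is mounted at the origin on a cart in front of the work surface, level with it; the furniture and walls round the work are solid. World frame = base frame: x ahead of the robot, y to its left, z up, the work surface at z = 0. Lengths are in m, angles in rad, forces in N, time in s.
With the tool pointing down it reaches from about 0.425 to 1.125 m from the base axis. Payload 14.9 kg.
Tool frame: the origin (TCP) lies at the very end of the fingers, on their centre line; the grasp point (between the pads) lies 19 mm behind it; z points along the fingers, y is the line along which they close (so a half turn about z gives the same grasp; the last joint's range is limited). The gripper opens to 91 mm and grips with 3 to 60 N. Pads are 32 mm wide; open, the fingers measure 118 mm over their backs; the gripper's body (76 mm by 178 mm) begins 60 mm behind the grasp point.
Start: joints at [-1.311, 0.379, 1.734, -0, 1.028, -0.033], TCP at [0.202, -0.67, 0.214] pointing down, gripper open.
Joint ranges: [-2.77, 2.77], [-0.74, 2.19], [0, 2.66], [-1.06, 4.2], [0.31, 2.87], [-3.08, 3.08]. Speed limits (rad/s): [1.89, 1.89, 2.39, 3.14, 3.14, 3.14].

### API

Orientations are given as a rotation vector (axis times angle).
In Python, from plant import monitor, read_camera, arm gives the robot as it stands.
- The arm moves only by the shell command python3 -m jog 'ROWS' [FORCE]. ROWS is JSON, a list of rows, each an object with "twist": the turn, a rotation vector about the tool's x, y, z in rad, a list of three; "translation": the shift along the tool's x, y, z in cm, a list of three; "grip": the opening in per cent of the stroke, from 0 (shut) to 100 (fully open). A call has 1 to 8 rows; each row is the pose to reach, as a shift and turn from the pose commanded when the call began, along the tool's axes at that moment; what a row does not reach only later rows make up. A row lasts 1/10 s, in which the tool goes at most 50 mm and 8.59 degrees, less where a joint would pass 70% of its speed; a pose out of reach is approached as far as the arm can. A call with a gripper value outside its range is refused whole. The fingers move at their own pace and stop on an object; FORCE is the grip in N (left out, the last holds). Time passes only in rows, so rows that repeat a pose let the fingers close. It gives the time, the measured TCP pose, the force, the opening and the grip force at its end, in the units of the state.
- monitor.observe(): the state, without advancing time (a new reading comes with each control period).
- read_camera(name): name is "side" or "top"; returns a dict with "color" (384x512x3 uint8, red, green, blue), "intrinsics" (3x3 intrinsics, pixels), "k1" (the pictures are not rectified: a ray, as slopes to the right and down, at radius r is drawn at 1 + k1 r^2 times it, then the intrinsics apply), "xyz" and "rotation" of the camera in the world. Camera axes: x right, y down, z forward; pixel columns grow to the right and rows downward; lengths in m; the calibration is good to about 2 mm. A picture is of the moment at which its call begins. There is no depth.
- arm.finish_job(): hands the job in; it is judged then, once.
The state is a dict: "clock": time; "q": joint angles; "joint_vel": joint speeds; "joint_torque": joint torques, N m; "ee_pos": TCP position; "tcp_rot": TCP orientation; "force": force on the tool from outside, world axes, zero at the start; "ft_torque": the same for the moment, N m; "grip_width": finger opening in m; "gripper_force": force on a finger pad.
Only numpy, scipy, OpenCV 4.12 (cv2) and the standard library are available. Lean on these libraries where they do the work, as an engineer would, in place of code of your own. Each camera call takes 0.05 s, during which the arm holds its last target. There are 200 camera calls.

### The job

Mount the aluminium carrier disc on the hub of the bench rotator: lift it off its sloping rest, lower its centre bore over the spindle in a controlled way, turn it until its three holes line up with the hub's three studs, and seat it fully home, flat on the hub, then let go. Leave the small empty beaker and the glass vial standing where they are.

Things in the scene. Friction and masses are not known exactly. Their poses are not given: they have to be found in the camera images.
- disc_centre (a point): Centre of the loose carrier disc (0.24 to 0.42 kg), on its axis: 22 mm above the plate's underside, 14 mm above the plate's upper face, 22 mm below the collar's top. z: along the axis, from plate to collar. x: towards one hole. At the start x points up the rest's slope, y is level, and z is 35 degrees off vertical, leaning to the rest's low side; only its weight holds it on the rest.
- disc: The same disc, origin at its underside, same axes. Plain aluminium plate 130 mm across, 8 mm thick, with a hexagonal collar in the middle, 44 mm across flats, 36 mm above the plate; flats face +y, -y and every 60 degrees from there. A 28 mm bore runs through collar and plate. Three 14 mm through holes lie on a circle of radius 46 mm, one towards +x, 120 degrees apart.
- hub_seat (a point): Centre of the hub's flat seat, where the disc's underside must lie, 62 mm above the worktop; z up, along the spindle; x towards one of the studs (the others at +120 and -120 degrees). A disc on the spindle whose holes are off the studs rests on the stud tips, 14 mm too high.
- hub: The steel hub on the middle of the rotator's top, fixed (it does not turn), at any angle; origin 10 mm below the seat, same axes. Flange 116 mm across. Spindle: round post, 24 mm in diameter, 48 mm above the seat, its last 6 mm tapered. Three dark round studs, 10 mm in diameter, 14 mm above the seat, tips tapered over 3 mm, on a circle of radius 46 mm.
- rotator: The rotator's drive housing, fixed: a grey box 150 x 150 mm, its top 52 mm above the worktop, white control panel on its front (-x in its own frame). Origin: centre of its underside. It may stand left or right.
- rest: The fixed grey sloping rest of the disc, about 120 x 116 mm, plate top edge about 95 mm high. Origin: centre of its underside. The plate slopes at 35 degrees, rising along the rest's own +x (roughly away from the robot). Two steel pins, 10 mm thick, standing 14 mm out of the low part of the plate, carry the disc's rim. It may stand left or right.
- beaker: A small empty glass beaker, 43 mm across, 56 mm tall, loose, standing between and behind rest and rotator. Origin: centre of its underside. To be left standing.
- vial: A glass vial with a black screw cap, 28 mm across, 56 mm tall, loose, on the right of the worktop. Origin: centre of its underside. To be left standing.

How it is judged:
By the outcome, as a careful person would: the job done as asked, in the order asked, and still so for the second after the job is handed in, with the robot touching nothing.
It also fails if it takes over 51 s, if anything falls off the work surface, if the arm or the gripper's body presses on something with over 40 N, if the wrist force passes 120 N, or if a joint passes its speed limit or range.

## Working session

There is one attempt and no reset: what is moved stays moved. The work goes in short steps, Python scripts to look and compute and a shell command to move; the robot and the scene stay as the last step left them, time stands still between calls to the robot, and variables do not carry over. Pictures are saved under pics/ and viewed, at most 10 in all, crops included, and the job is handed in when it is done.

```bash
mkdir -p pics; ls; python3 - <<'E'
from plant import monitor, read_camera
import cv2,numpy as np
for n in("side","top"):
    c=read_camera(n); cv2.imwrite(f"pics/{n}0.png",cv2.resize(c["color"][:,:,::-1],(800,600),interpolation=cv2.INTER_CUBIC)); np.savez(f"{n}0.npz",**c)
    print(n,c["intrinsics"],c["k1"],c["xyz"],c["rotation"])
print(monitor.observe())
E
```

```text
pics
side [[488.67633608   0.         250.75213301]
 [  0.         488.67633608 198.02311221]
 [  0.           0.           1.        ]] -0.012124368964446977 [ 0.50860345 -1.08533664  0.78192633] [-2.20348531  0.02447901 -0.03430789]
top [[471.27428793   0.         252.01661068]
 [  0.         471.27428793 193.77491811]
 [  0.           0.           1.        ]] -0.05951971333804717 [ 0.43799968 -0.13103822  1.34736974] [-2.12837531  2.19203807 -0.10959566]
{'clock': 0.1, 'q': array([-1.31132232e+00,  3.79381662e-01,  1.73471197e+00,  3.25912317e-05,
        1.02849433e+00, -3.33368493e-02]), 'joint_vel': array([-0.00010522, -0.00172404,  0.00111465, -0.0007098 , -0.00186948,
        0.00272775]), 'joint_torque': array([-7.87291920e-04, -7.65037465e+01, -4.35293126e+01,  6.51856838e-02,
        3.98269761e-02, -6.98512437e-06]), 'ee_pos': array([ 0.20193813, -0.6698729 ,  0.21334114]), 'tcp_rot': array([-3.10700581e+00, -4.58133964e-01,  1.32800368e-04]), 'force': array([-0.84623005,  0.25017186, -0.33196608]), 'ft_torque': array([-0.00451157, -0.04810492, -0.0517819 ]), 'gripper_force': 0.0, 'grip_width': 0.0913092428047793}
```

View pics/top0.png

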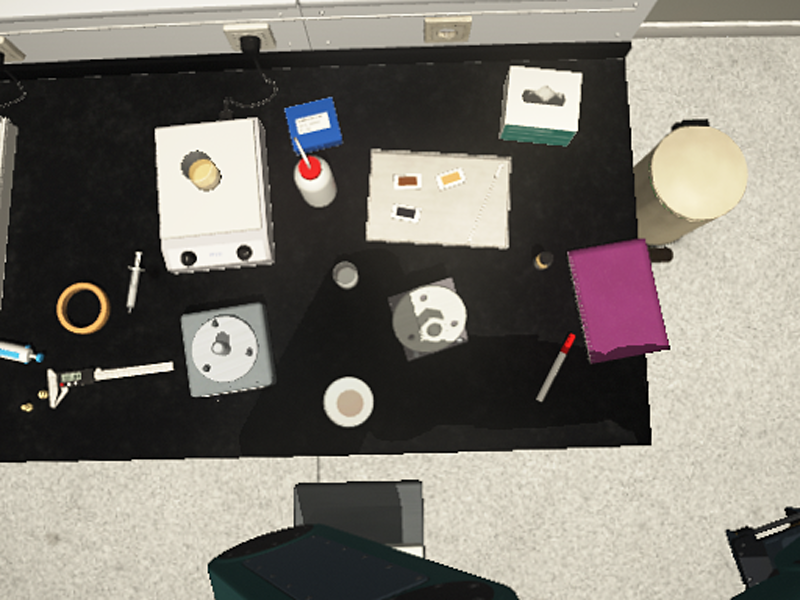

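View pics/side0.png

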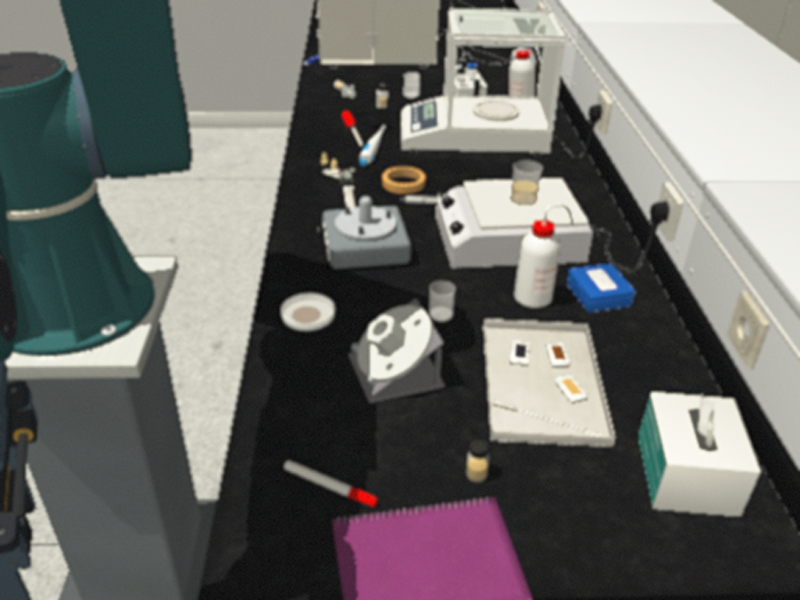

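The top view shows the hub at about (222,348) and the disc on its rest at about (430,315), in the 800-px image. The beaker is at (345,275) and the vial at (543,260). I'll zoom into both views in one mosaic.

```bash
python3 - <<'E'
import cv2,numpy as np
R=[("top0",240,172),("top0",108,190),("side0",216,190),("side0",194,120)] # x0,y0 of 80x60
t=[]
for n,x,y in R:
    c=np.load(n+".npz")["color"][y:y+60,x:x+80,::-1]; c=cv2.resize(c,(400,300),interpolation=cv2.INTER_CUBIC)
    for k in range(0,80,10): cv2.putText(c,str(x+k),(k*5,8),0,.3,(0,255,255)); cv2.line(c,(k*5,0),(k*5,3),(0,255,255))
    for k in range(10,60,10): cv2.putText(c,str(y+k),(0,k*5),0,.3,(0,255,255))
    t.append(c)
cv2.imwrite("pics/m.png",np.vstack([np.hstack(t[:2]),np.hstack(t[2:])]))
E
```

```text
(no output)
```

View pics/m.png

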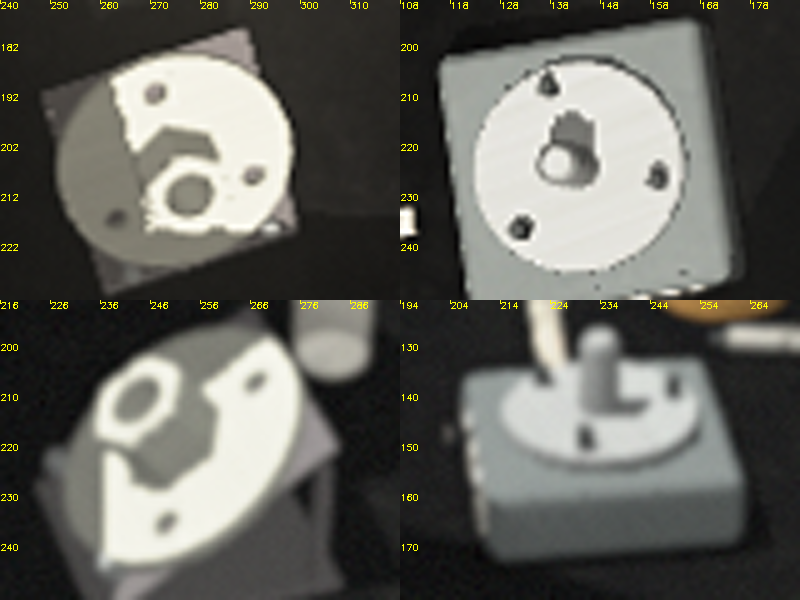

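The mosaic shows all three disc holes and the bore in the top view. The side view shows two holes and the bore. The three studs and the spindle tip are visible in both views. I'll fit both poses.

```bash
cat > h.py <<'E'
import cv2,numpy as np
from scipy.spatial.transform import Rotation as R
from scipy.optimize import least_squares
def proj(c,P):
    Rc=R.from_rotvec(c["rotation"]).as_matrix()
    p=(np.asarray(P)-c["xyz"])@Rc
    s=p[:,:2]/p[:,2:]; s=s*(1+float(c["k1"])*(s**2).sum(1,keepdims=True))
    K=c["intrinsics"]; return s*[K[0,0],K[1,1]]+[K[0,2],K[1,2]]
def px(pts,off): return (np.array(pts)+.5)/5-.5+np.array(off)
def circ(r,z): a=np.radians([0,120,-120]); return np.c_[r*np.cos(a),r*np.sin(a),z+0*a]
def discR(yaw,tilt=np.radians(35)):
    # x up the slope, z leaning to the low side
    return R.from_euler('ZY',[yaw,-tilt])
E
python3 - <<'E'
from h import *
t=np.load("top0.npz");s=np.load("side0.npz")
D=[np.r_[circ(.046,.008),[[0,0,.044]]]][0]
dt=px([(156,93),(117,218),(254,175),(190,193)],(240,172))
# side: order of holes by visibility
ds=px([(257,81),(166,222),(138,100)],(216,190))
def f(p):
    P=discR(p[3]).apply(D)+p[:3]
    return np.r_[(proj(t,P)-dt).ravel(),(proj(s,P)[[0,2,3]]-ds).ravel()]
r=least_squares(f,[.6,-.2,.06,.3]);print("disc",r.x,np.degrees(r.x[3]),"centre",r.x[:3]+discR(r.x[3]).apply([0,0,.022]));print(r.fun.round(1))
H=np.r_[circ(.046,.071),[[0,0,.110]]]
ht=px([(149,84),(120,228),(256,176),(157,160)],(108,190))
hs=px([(274,87),(145,78),(186,138),(200,35)],(194,120))
def g(p):
    P=R.from_euler('z',p[3]).apply(H)+[*p[:2],0]+np.array([0,0,p[2]])
    return np.r_[(proj(t,P)-ht).ravel(),(proj(s,P)-hs).ravel()]
r=least_squares(g,[.5,.2,0,.3]);print("hub",r.x,np.degrees(r.x[3]));print(r.fun.round(1))
E
```

```text
disc [ 0.55407505 -0.18179447  0.05565469  0.27796572] 15.92626258812758 centre [ 0.54194073 -0.18525703  0.07367603]
[ 0.1 -0.1 -0.   0.4  0.   0.2 -0.   0.5  0.2  0.3  0.3 -0.   0.3 -0.3]
hub [ 0.50967964  0.17886184 -0.00182535  0.32751352] 18.76514230342066
[-0.2  0.4  0.   0.4  0.3  0.6  0.1  0.3  0.6 -0.1  0.1 -0.9  0.5 -0.1
  0.7  0.9]
```

```bash
cat >> h.py <<'E'
from plant import monitor
DISC=(np.array([0.55407505,-0.18179447,0.05565469]),discR(0.27796572))
HUB=np.array([0.5097,0.1789,0.062]); HYAW=0.3275
FLIP=R.from_euler('x',np.pi)   # tool in disc: x same, y,z reversed
def delta(p,Rt,o=None):
    o=o or monitor.observe(); A=R.from_rotvec(o["tcp_rot"])
    print("shift cm",(A.inv().apply(np.asarray(p)-o["ee_pos"])*100).round(2),"twist",(A.inv()*Rt).as_rotvec().round(4))
def disc_target(h): return DISC[0]+DISC[1].apply([0,0,h]),DISC[1]*FLIP
E
python3 - <<'E'
from h import *
print(disc_target(.113)[0]); delta(*disc_target(.113))
E
```

```text
[ 0.49174876 -0.19957947  0.14821887]
shift cm [ 41.32 -36.66   6.55] twist [-0.0055  0.6108  0.0141]
```

```bash
python3 -m jog '[{"twist":[0,0,0],"translation":[2,-2,0],"grip":100},{"twist":[0,0,0],"translation":[5,-4.5,0],"grip":100},{"twist":[0,0.05,0],"translation":[8,-7.5,0],"grip":100},{"twist":[0,0.1,0],"translation":[11.5,-10.5,0],"grip":100},{"twist":[0,0.15,0],"translation":[15,-13.5,0],"grip":100},{"twist":[0,0.2,0],"translation":[18.5,-16.5,0],"grip":100},{"twist":[0,0.25,0],"translation":[22,-19.5,0],"grip":100},{"twist":[0,0.3,0],"translation":[25,-22,0],"grip":100}]' 20
python3 -c "
from h import *
delta(*disc_target(.113))"
```

```text
clock: 0.9
ee_pos: [0.3786, -0.3854, 0.2138]
tcp_rot: [-3.03, -0.447, -0.461]
force: [1.0, -0.1, 0.8]
grip_width: 0.0911
gripper_force: 0.0
shift cm [ 13.51 -14.51  11.09] twist [-0.0071  0.309   0.0133]
```

```bash
python3 -m jog '[{"twist":[0,0.05,0],"translation":[2.5,-2.5,2],"grip":100},{"twist":[0,0.1,0],"translation":[5,-5.5,4],"grip":100},{"twist":[0,0.16,0],"translation":[7.5,-8,6],"grip":100},{"twist":[0,0.22,0],"translation":[10,-10.5,8],"grip":100},{"twist":[-0.003,0.27,0.006],"translation":[12,-12.5,10],"grip":100},{"twist":[-0.007,0.309,0.013],"translation":[13.5,-14.5,11.1],"grip":100},{"twist":[-0.007,0.309,0.013],"translation":[13.5,-14.5,11.1],"grip":100},{"twist":[-0.007,0.309,0.013],"translation":[13.5,-14.5,11.1],"grip":100}]' 20
python3 - <<'E'
from h import *
from plant import read_camera
delta(*disc_target(.113))
t=[]
for n,x,y in(("top",190,130),("side",170,110)):
    c=read_camera(n); np.savez(n+"1.npz",**c)
    t.append(cv2.resize(c["color"][y:y+150,x:x+100,::-1],(400,600),interpolation=cv2.INTER_CUBIC))
    o=monitor.observe(); print(n,((proj(c,[o["ee_pos"]])-[x,y])*4+[0 if n=="top" else 400,0]).round())
cv2.imwrite("pics/m1.png",np.hstack(t))
E
```

```text
clock: 1.7
ee_pos: [0.4908, -0.2017, 0.1477]
tcp_rot: [-2.892, -0.406, -0.908]
force: [0.2, -0.7, 0.1]
grip_width: 0.0911
gripper_force: 0.0
shift cm [ 0.15 -0.17  0.04] twist [-0.0004  0.0027  0.0012]
top [[378. 376.]]
side [[626. 332.]]
```

View pics/m1.png

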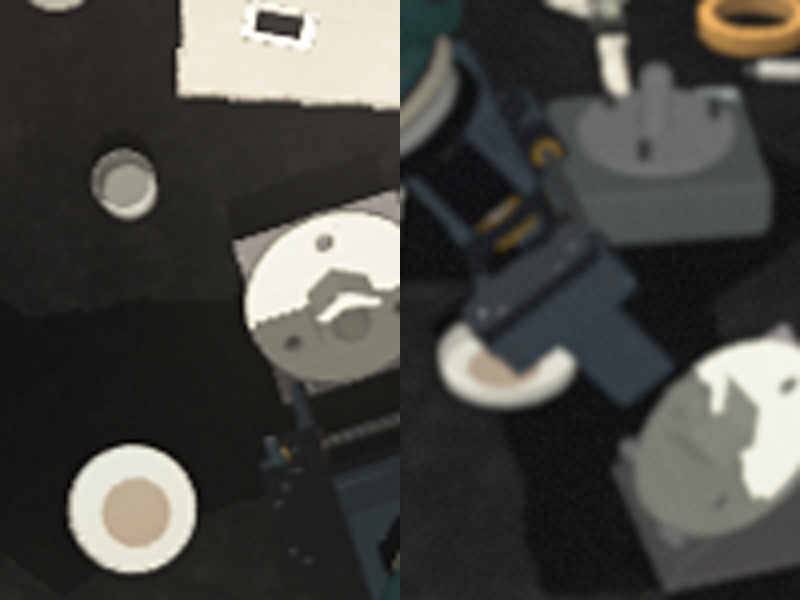

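The gripper is lined up on the disc axis. In the side view its near fingertip is at about (650,385), pointing at the collar. I'll advance along the axis now.

```bash
python3 -m jog '[{"twist":[0,0.003,0.001],"translation":[0.15,-0.15,1],"grip":100},{"twist":[0,0.003,0.001],"translation":[0.15,-0.15,3],"grip":100},{"twist":[0,0.003,0.001],"translation":[0.15,-0.15,5],"grip":100},{"twist":[0,0.003,0.001],"translation":[0.15,-0.15,7],"grip":100},{"twist":[0,0.003,0.001],"translation":[0.15,-0.15,8.5],"grip":100},{"twist":[0,0.003,0.001],"translation":[0.15,-0.15,9.3],"grip":100},{"twist":[0,0.003,0.001],"translation":[0.15,-0.15,9.8],"grip":100},{"twist":[0,0.003,0.001],"translation":[0.15,-0.15,9.8],"grip":100}]' 20
python3 -c "
from h import *
delta(*disc_target(.013))"
```

```text
clock: 2.6
ee_pos: [0.5457, -0.1851, 0.0683]
tcp_rot: [-2.891, -0.403, -0.913]
force: [-0.5, -0.4, -0.0]
grip_width: 0.0911
gripper_force: 0.0
shift cm [ 0.01 -0.09  0.25] twist [ 0.0006 -0.0012 -0.0007]
```

No contact so far, so I'll close gently on the collar.

```bash
python3 -m jog '[{"twist":[0,0,0],"translation":[0,-0.05,0.1],"grip":70},{"twist":[0,0,0],"translation":[0,-0.05,0.1],"grip":55},{"twist":[0,0,0],"translation":[0,-0.05,0.1],"grip":50},{"twist":[0,0,0],"translation":[0,-0.05,0.1],"grip":47},{"twist":[0,0,0],"translation":[0,-0.05,0.1],"grip":45},{"twist":[0,0,0],"translation":[0,-0.05,0.1],"grip":40},{"twist":[0,0,0],"translation":[0,-0.05,0.1],"grip":40},{"twist":[0,0,0],"translation":[0,-0.05,0.1],"grip":40}]' 10
python3 -c "
from h import *
delta(*disc_target(.013));o=monitor.observe();print(o['ft_torque'],o['force'])"
```

```text
clock: 3.4
ee_pos: [0.546, -0.1842, 0.0675]
tcp_rot: [-2.891, -0.403, -0.913]
force: [-1.5, -1.8, 0.4]
grip_width: 0.0443
gripper_force: 10.0
shift cm [ 0.01 -0.01  0.15] twist [ 0.0005 -0.0011 -0.0005]
[-0.14350637  0.318494    0.04723952] [-1.46196466 -1.75985018  0.44421618]
```

```bash
python3 -m jog '[{"twist":[0,0,0],"translation":[0,-0.05,0.1],"grip":40},{"twist":[0,0,0],"translation":[0,-0.05,0.1],"grip":40},{"twist":[0,0,0],"translation":[0,-0.05,-0.3],"grip":40},{"twist":[0,0,0],"translation":[0,-0.05,-1],"grip":40},{"twist":[0,0,0],"translation":[0,-0.05,-2],"grip":40},{"twist":[0,0,0],"translation":[0,-0.05,-3.5],"grip":40},{"twist":[0,0,0],"translation":[0,-0.05,-5.5],"grip":40},{"twist":[0,0,0],"translation":[0,-0.05,-7.5],"grip":40}]' 50
python3 - <<'E'
from h import *
o=monitor.observe();print(o['ft_torque'],o['force'])
hr=R.from_euler('z',HYAW)*FLIP
delta(HUB+[0,0,.1+.013],hr)
delta([0.5,-.1,.26],hr)
E
```

```text
clock: 4.2
ee_pos: [0.5033, -0.195, 0.1289]
tcp_rot: [-2.891, -0.404, -0.911]
force: [0.2, -0.8, -2.1]
grip_width: 0.0438
gripper_force: 50.0
[-0.1387087   0.59656128  0.02784815] [ 0.17275927 -0.75415561 -2.12155927]
shift cm [ 11.53 -35.79   2.49] twist [ 0.0142 -0.6105 -0.0485]
shift cm [ 9.39 -9.24 -9.42] twist [ 0.0142 -0.6105 -0.0485]
```

```bash
python3 -m jog '[{"twist":[0,-0.05,0],"translation":[1,-0.5,-2],"grip":40},{"twist":[0,-0.12,0],"translation":[2.5,-1.5,-4],"grip":40},{"twist":[0,-0.2,0],"translation":[4,-3,-6],"grip":40},{"twist":[0,-0.28,-0.01],"translation":[5.5,-4.5,-7.5],"grip":40},{"twist":[0,-0.36,-0.02],"translation":[7,-6,-8.5],"grip":40},{"twist":[0.005,-0.44,-0.03],"translation":[8,-7.5,-9],"grip":40},{"twist":[0.01,-0.52,-0.04],"translation":[9,-9,-9.3],"grip":40},{"twist":[0.014,-0.59,-0.048],"translation":[9.4,-11,-9.4],"grip":40}]' 50
python3 - <<'E'
from h import *
hr=R.from_euler('z',HYAW)*FLIP
delta(HUB+[0,0,.1+.013],hr)
E
```

```text
clock: 5.0
ee_pos: [0.4966, -0.0831, 0.2609]
tcp_rot: [3.099, 0.51, 0.03]
force: [1.2, 0.1, -2.9]
grip_width: 0.0435
gripper_force: 50.0
shift cm [  9.48 -24.43   8.68] twist [ 0.0038 -0.0191 -0.0012]
```

```bash
python3 -m jog '[{"twist":[0.004,-0.019,0],"translation":[1.5,-4,0.5],"grip":40},{"twist":[0.004,-0.019,0],"translation":[3,-8,1],"grip":40},{"twist":[0.004,-0.019,0],"translation":[4.5,-12,2],"grip":40},{"twist":[0.004,-0.019,0],"translation":[6,-16,3.5],"grip":40},{"twist":[0.004,-0.019,0],"translation":[7.5,-20,5],"grip":40},{"twist":[0.004,-0.019,0],"translation":[8.7,-22.5,6],"grip":40},{"twist":[0.004,-0.019,0],"translation":[9.5,-24.4,7],"grip":40},{"twist":[0.004,-0.019,0],"translation":[9.5,-24.4,7],"grip":40}]' 50
python3 -m jog '[{"twist":[0,0,0],"translation":[0,0,0],"grip":40},{"twist":[0,0,0],"translation":[0,0,0],"grip":40},{"twist":[0,0,0],"translation":[0,0,0],"grip":40}]' 50
python3 - <<'E'
from h import *
from plant import read_camera
o=monitor.observe();print(o['ft_torque'],o['force'])
hr=R.from_euler('z',HYAW)*FLIP
delta(HUB+[0,0,.1+.013],hr,o)
t=[]
for n,x,y in(("top",105,165),("side",180,85)):
    c=read_camera(n); np.savez(n+"2.npz",**c)
    t.append(cv2.resize(c["color"][y:y+120,x:x+80,::-1],(400,600),interpolation=cv2.INTER_CUBIC))
cv2.imwrite("pics/m2.png",np.hstack(t))
E
```

```text
clock: 5.8
ee_pos: [0.5083, 0.18, 0.1899]
tcp_rot: [-3.097, -0.513, 0.0]
force: [-0.9, 0.2, -1.8]
grip_width: 0.0438
gripper_force: 50.0
clock: 6.1
ee_pos: [0.5097, 0.1778, 0.1919]
tcp_rot: [-3.097, -0.509, -0.005]
force: [-0.5, 0.1, -2.8]
grip_width: 0.0435
gripper_force: 50.0
[ 0.00072706  0.01237238 -0.03515335] [-0.46491503  0.07639242 -2.80499525]
shift cm [ 0.03 -0.1   1.69] twist [-0.0021 -0.0033 -0.0019]
```

View pics/m2.png

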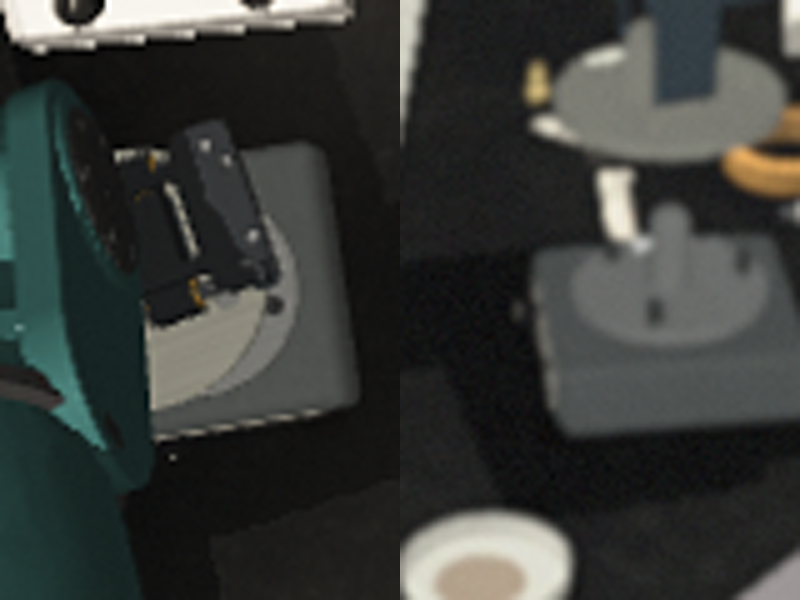

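```bash
python3 - <<'E'
from h import *
s=np.load("side2.npz"); g=cv2.cvtColor(s["color"],cv2.COLOR_RGB2GRAY)
a=np.linspace(0,2*np.pi,720); rim=lambda r,z,c: np.c_[c[0]+r*np.cos(a),c[1]+r*np.sin(a),z+0*a]
dsp=lambda q:(q-[180,85]+.5)*5-.5+[400,0]
o=monitor.observe(); zc=o["ee_pos"][2]-.0125
for n,P in(("disc",np.r_[rim(.065,zc,o["ee_pos"]),rim(.065,zc+.008,o["ee_pos"])]),("flange",rim(.058,.062,HUB)),("spintop",rim(.009,.110,HUB))):
    q=dsp(proj(s,P)); print(n,q.min(0).round(),q.max(0).round())
print("studs",dsp(proj(s,R.from_euler('z',HYAW).apply(circ(.046,.071-.062))+HUB)).round())
for y in (104,105,106): print(g[y,207:214],g[y,334-0-0-0:340] if 0 else g[y,254:262])
E
```

```text
disc [557.  41.] [789. 155.]
flange [575. 237.] [772. 335.]
spintop [658. 205.] [689. 219.]
studs [[747. 259.]
 [616. 246.]
 [658. 310.]]
[148 133 106  97 111 120 123] [123 120 101  69  39  28  30  29]
[102  84  69  82 107 120 125] [123 120 103  77  57  52  48  46]
[ 55  47  47  72 103 118 125] [123 119 114  98  92  91  92  86]
```

The disc is level above the hub. In the side view its outline runs 552–788 px against a flange outline of 570–768 px, and both are offset from their predicted positions by the same −4 px. That puts it on axis in x, so I'll lower it slowly and watch the force.

```bash
python3 -m jog '[{"twist":[-0.002,-0.003,-0.002],"translation":[0,-0.1,1],"grip":40},{"twist":[-0.002,-0.003,-0.002],"translation":[0,-0.1,3],"grip":40},{"twist":[-0.002,-0.003,-0.002],"translation":[0,-0.1,5],"grip":40},{"twist":[-0.002,-0.003,-0.002],"translation":[0,-0.1,6.2],"grip":40},{"twist":[-0.002,-0.003,-0.002],"translation":[0,-0.1,6.7],"grip":40},{"twist":[-0.002,-0.003,-0.002],"translation":[0,-0.1,7.0],"grip":40},{"twist":[-0.002,-0.003,-0.002],"translation":[0,-0.1,7.3],"grip":40},{"twist":[-0.002,-0.003,-0.002],"translation":[0,-0.1,7.6],"grip":40}]' 50
python3 - <<'E'
from h import *
o=monitor.observe();print(o['ft_torque'],o['force'])
delta(HUB+[0,0,.013],R.from_euler('z',HYAW)*FLIP,o)
E
```

```text
clock: 7.0
ee_pos: [0.5098, 0.1799, 0.1159]
tcp_rot: [-3.099, -0.514, -0.001]
force: [0.3, -0.0, -3.2]
grip_width: 0.0438
gripper_force: 50.0
[ 0.00623037 -0.00747482  0.01338369] [ 0.34174202 -0.01800246 -3.1627186 ]
shift cm [-0.05  0.09  4.09] twist [-0.0003 -0.0009  0.0011]
```

```bash
python3 -m jog '[{"twist":[0,0,0],"translation":[0,0.05,0.3],"grip":40},{"twist":[0,0,0],"translation":[0,0.05,0.6],"grip":40},{"twist":[0,0,0],"translation":[0,0.05,0.9],"grip":40},{"twist":[0,0,0],"translation":[0,0.05,1.2],"grip":40},{"twist":[0,0,0],"translation":[0,0.05,1.5],"grip":40},{"twist":[0,0,0],"translation":[0,0.05,1.8],"grip":40},{"twist":[0,0,0],"translation":[0,0.05,1.8],"grip":40},{"twist":[0,0,0],"translation":[0,0.05,1.8],"grip":40}]' 50
python3 - <<'E'
from h import *
o=monitor.observe();print(o['ft_torque'],o['force'])
delta(HUB+[0,0,.013],R.from_euler('z',HYAW)*FLIP,o)
from plant import read_camera
t=[]
for n,x,y in(("top",105,185),("side",185,100)):
    c=read_camera(n); np.savez(n+"3.npz",**c)
    t.append(cv2.resize(c["color"][y:y+90,x:x+80,::-1],(400,450),interpolation=cv2.INTER_CUBIC))
m=np.hstack(t); cv2.imwrite("pics/m3.png",np.clip(m.astype(float)*1.6,0,255).astype(np.uint8))
E
```

```text
clock: 7.8
ee_pos: [0.5096, 0.1793, 0.0974]
tcp_rot: [-3.099, -0.514, 0.001]
force: [-0.8, 0.3, -3.2]
grip_width: 0.0438
gripper_force: 50.0
[-0.00097702  0.02025491 -0.00290608] [-0.84980111  0.27372189 -3.20419829]
shift cm [0.   0.04 2.24] twist [-0.0003  0.0003  0.0011]
```

View pics/m3.png

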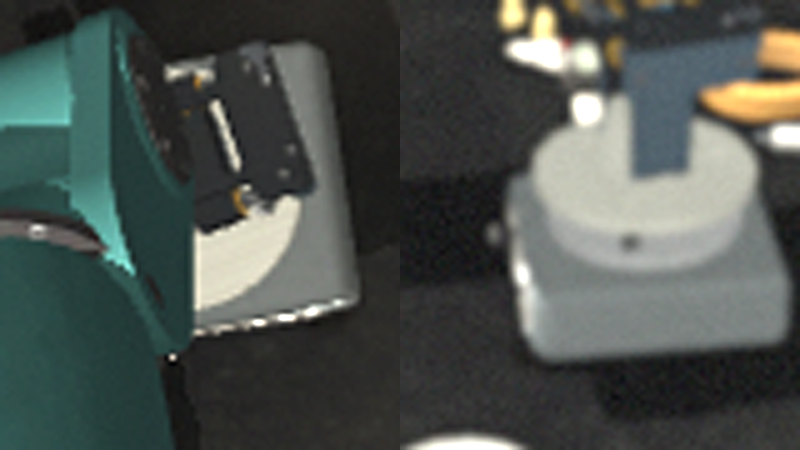

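The bore is over the spindle with no side force, and the disc is just above the studs (a stud shows at about (630,242)). I'll lower onto the studs carefully.

```bash
python3 -m jog '[{"twist":[0,0,0.001],"translation":[0,0.03,0.3],"grip":40},{"twist":[0,0,0.001],"translation":[0,0.03,0.5],"grip":40},{"twist":[0,0,0.001],"translation":[0,0.03,0.6],"grip":40},{"twist":[0,0,0.001],"translation":[0,0.03,0.7],"grip":40},{"twist":[0,0,0.001],"translation":[0,0.03,0.8],"grip":40},{"twist":[0,0,0.001],"translation":[0,0.03,0.9],"grip":40},{"twist":[0,0,0.001],"translation":[0,0.03,1.0],"grip":40},{"twist":[0,0,0.001],"translation":[0,0.03,1.0],"grip":40}]' 50
python3 - <<'E'
from h import *
o=monitor.observe();print(o['ft_torque'],o['force'])
delta(HUB+[0,0,.0145],R.from_euler('z',HYAW)*FLIP,o)
E
```

```text
clock: 8.7
ee_pos: [0.5096, 0.179, 0.0874]
tcp_rot: [-3.099, -0.512, 0.001]
force: [-0.8, 0.0, -2.8]
grip_width: 0.0435
gripper_force: 50.0
[-0.06034405  0.0579334   0.03871788] [-0.82682146  0.01351072 -2.84860916]
shift cm [0.01 0.01 1.09] twist [-0.0004  0.0003  0.0001]
```

```bash
python3 -m jog '[{"twist":[0,0,0],"translation":[0,0,0.1],"grip":40},{"twist":[0,0,0],"translation":[0,0,0.2],"grip":40},{"twist":[0,0,0],"translation":[0,0,0.3],"grip":40},{"twist":[0,0,0],"translation":[0,0,0.4],"grip":40},{"twist":[0,0,0],"translation":[0,0,0.5],"grip":40},{"twist":[0,0,0],"translation":[0,0,0.6],"grip":40},{"twist":[0,0,0],"translation":[0,0,0.6],"grip":40},{"twist":[0,0,0],"translation":[0,0,0.6],"grip":40}]' 50
python3 - <<'E'
from h import *
o=monitor.observe();print(o['ft_torque'],o['force'])
delta(HUB+[0,0,.0145],R.from_euler('z',HYAW)*FLIP,o)
E
```

```text
clock: 9.5
ee_pos: [0.5096, 0.179, 0.0815]
tcp_rot: [-3.099, -0.512, 0.0]
force: [0.1, 0.2, -3.5]
grip_width: 0.044
gripper_force: 50.0
[0.01698076 0.03244628 0.00323088] [ 0.13079438  0.20241461 -3.45370549]
shift cm [0.   0.01 0.5 ] twist [-0.0004  0.0002  0.    ]
```

The studs are through the holes with no contact. I'll continue down until it seats.

```bash
python3 -m jog '[{"twist":[0,0,0],"translation":[0,0,0.1],"grip":40},{"twist":[0,0,0],"translation":[0,0,0.2],"grip":40},{"twist":[0,0,0],"translation":[0,0,0.25],"grip":40},{"twist":[0,0,0],"translation":[0,0,0.3],"grip":40},{"twist":[0,0,0],"translation":[0,0,0.35],"grip":40},{"twist":[0,0,0],"translation":[0,0,0.4],"grip":40},{"twist":[0,0,0],"translation":[0,0,0.4],"grip":40}]' 50
python3 - <<'E'
from h import *
o=monitor.observe();print(o['ft_torque'],o['force'])
delta(HUB+[0,0,.0145],R.from_euler('z',HYAW)*FLIP,o)
E
```

```text
clock: 10.2
ee_pos: [0.5097, 0.179, 0.0776]
tcp_rot: [-3.099, -0.512, 0.0]
force: [-1.0, -0.3, -0.7]
grip_width: 0.0435
gripper_force: 50.0
[-0.16369528  0.14734221 -0.00174344] [-1.02250782 -0.321121   -0.69762626]
shift cm [-0.    0.01  0.11] twist [-0.0004  0.0001  0.0001]
```

```bash
python3 -m jog '[{"twist":[0,0,0],"translation":[0,0,0.03],"grip":40},{"twist":[0,0,0],"translation":[0,0,0.06],"grip":40},{"twist":[0,0,0],"translation":[0,0,0.08],"grip":40},{"twist":[0,0,0],"translation":[0,0,0.08],"grip":40}]' 50
python3 - <<'E'
from h import *
o=monitor.observe();print(o['ft_torque'],o['force'])
delta(HUB+[0,0,.0145],R.from_euler('z',HYAW)*FLIP,o)
E
```

```text
clock: 10.6
ee_pos: [0.5098, 0.1792, 0.0773]
tcp_rot: [-3.099, -0.512, 0.0]
force: [-5.9, -0.3, 12.3]
grip_width: 0.0436
gripper_force: 50.0
[-0.52857747  0.74936714 -0.16922234] [-5.85305938 -0.2922762  12.34295587]
shift cm [-0.02  0.02  0.08] twist [-0.0004 -0.      0.0001]
```

It is in firm contact within 1 mm of the expected seat height. I'll ease the grip so the disc settles, then open and back off straight up.

```bash
python3 -m jog '[{"twist":[0,0,0],"translation":[0,0,0],"grip":40},{"twist":[0,0,0],"translation":[0,0,-0.05],"grip":40}]' 5 
python3 -m jog '[{"twist":[0,0,0],"translation":[0,0,0],"grip":50},{"twist":[0,0,0],"translation":[0,0,0],"grip":60},{"twist":[0,0,0],"translation":[0,0,0],"grip":80},{"twist":[0,0,0],"translation":[0,0,0],"grip":100},{"twist":[0,0,0],"translation":[0,0,0],"grip":100},{"twist":[0,0,0],"translation":[0,0,-1],"grip":100},{"twist":[0,0,0],"translation":[0,0,-3],"grip":100},{"twist":[0,0,0],"translation":[0,0,-6],"grip":100}]' 5
python3 -m jog '[{"twist":[0,0,0],"translation":[0,0.5,-3],"grip":100},{"twist":[0,0,0],"translation":[0,2,-6],"grip":100},{"twist":[0,0,0],"translation":[0,5,-8],"grip":100},{"twist":[0,0,0],"translation":[0,9,-9],"grip":100},{"twist":[0,0,0],"translation":[0,13,-10],"grip":100},{"twist":[0,0,0],"translation":[0,17,-10],"grip":100},{"twist":[0,0,0],"translation":[0,21,-10],"grip":100},{"twist":[0,0,0],"translation":[0,25,-10],"grip":100}]' 5
python3 - <<'E'
from h import *
from plant import read_camera
t=[]
for n,x,y in(("top",105,185),("side",185,100)):
    c=read_camera(n); np.savez(n+"4.npz",**c)
    t.append(cv2.resize(c["color"][y:y+90,x:x+80,::-1],(400,450),interpolation=cv2.INTER_CUBIC))
cv2.imwrite("pics/m4.png",np.hstack(t))
E
```

```text
clock: 10.8
ee_pos: [0.5098, 0.1791, 0.0773]
tcp_rot: [-3.099, -0.512, -0.0]
force: [-0.1, -0.4, -2.9]
grip_width: 0.0438
gripper_force: 5.0
clock: 11.6
ee_pos: [0.5088, 0.1787, 0.1374]
tcp_rot: [-3.1, -0.512, 0.004]
force: [0.1, -0.3, -0.2]
grip_width: 0.0908
gripper_force: 0.0
clock: 12.4
ee_pos: [0.5904, -0.0594, 0.2381]
tcp_rot: [-3.099, -0.512, -0.001]
force: [0.3, -0.1, -0.2]
grip_width: 0.0912
gripper_force: 0.0
```

View pics/m4.png

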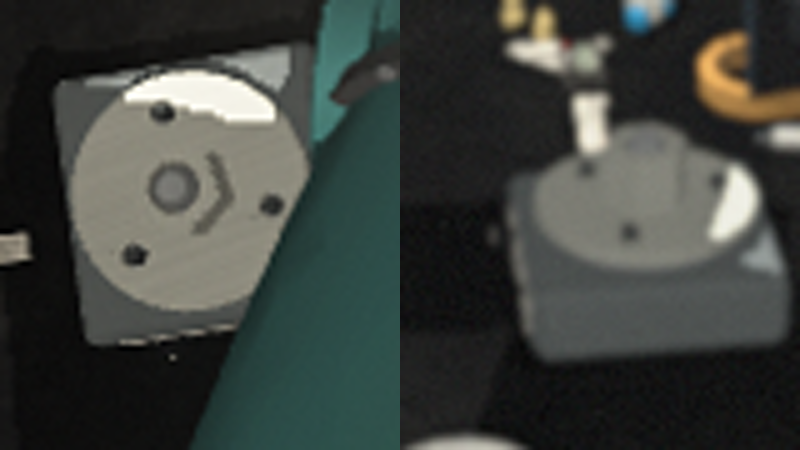

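The disc is on the hub with a dark stud in each of its three holes: (163,112), (271,205) and (134,255) in the top view. I'll check numerically that it sits flat at seat height, and that the beaker and vial haven't moved.

```bash
python3 - <<'E'
from h import *
t=np.load("top4.npz");s=np.load("side4.npz")
D=np.r_[circ(.046,.008),[[0,0,.044]]]
P=px([(163,112),(134,255),(271,205),(173,187)],(105,185))
Q=px([(718-400,180),(588-400,169),(630-400,232),(645-400,144)],(185,100))
def f(p):
    X=R.from_rotvec(p[3:]).apply(D)+p[:3]; return np.r_[(proj(t,X)-P).ravel(),(proj(s,X)-Q).ravel()]
r=least_squares(f,[.51,.18,.062,0,0,.33]);print(r.x.round(4),"yaw",np.degrees(r.x[5]).round(1),r.fun.round(1))
for n,bx in(("side",[(285,190,20,20),(295,275,25,40)]),("top",[(208,160,24,30),(338,156,20,22)])):
    a,b=np.load(n+"0.npz")["color"],np.load(n+"4.npz")["color"]
    for x,y,w,h in bx:
        u,v=[cv2.cvtColor(i[y:y+h,x:x+w],cv2.COLOR_RGB2GRAY).astype(np.float32) for i in(a,b)]
        print(n,cv2.phaseCorrelate(u,v),abs(u-v).mean())
E
```

```text
[ 0.5087  0.1787  0.0642  0.0072 -0.0076  0.323 ] yaw 18.5 [-0.2  0.1 -0.   0.3  0.2  0.2  0.1  0.3  0.4  0.3  0.2  0.1  0.2  0.4
  0.2 -0.8]
side ((0.0019078311432689787, 0.1530439554118228), 1.0117559266090392) 8.8325
side ((0.5346502374874174, 0.013809926729546618), 1.0078939080238343) 1.605
top ((2.2154512410356926, 1.5830893384889464), 0.2994405017958747) 57.148613
top ((-0.11694864734568355, -0.0270099775334689), 0.9773878917098046) 1.3090909
```

The height fit only resolves about 2 mm. To be sure, I'll touch the collar top lightly with half-shut fingers: seated means z = 0.106.

```bash
python3 -m jog '[{"twist":[0,0,0],"translation":[0,-4,0],"grip":37},{"twist":[0,0,0],"translation":[0,-8,0],"grip":37},{"twist":[0,0,0],"translation":[0,-12,1],"grip":37},{"twist":[0,0,0],"translation":[0,-16,3],"grip":37},{"twist":[0,0,0],"translation":[0,-20,6],"grip":37},{"twist":[0,0,0],"translation":[0,-23,8],"grip":37},{"twist":[0,0,0],"translation":[0,-25,10],"grip":37},{"twist":[0,0,0],"translation":[0,-25,11],"grip":37}]' 5
python3 -m jog '[{"twist":[0,0,0],"translation":[0,0,0.5],"grip":37},{"twist":[0,0,0],"translation":[0,0,0.8],"grip":37},{"twist":[0,0,0],"translation":[0,0,1.0],"grip":37},{"twist":[0,0,0],"translation":[0,0,1.2],"grip":37},{"twist":[0,0,0],"translation":[0,0,1.2],"grip":37}]' 5
python3 -c "
from h import *
delta(HUB+[0,0,.044],R.from_euler('z',HYAW)*FLIP)"
```

```text
clock: 13.3
ee_pos: [0.508, 0.1808, 0.1262]
tcp_rot: [-3.099, -0.516, 0.003]
force: [-0.3, 0.7, 1.2]
grip_width: 0.0338
gripper_force: 0.0
clock: 13.8
ee_pos: [0.5099, 0.1786, 0.1154]
tcp_rot: [-3.099, -0.511, -0.0]
force: [0.4, -0.1, -0.1]
grip_width: 0.0336
gripper_force: 0.0
shift cm [-0.01 -0.03  0.94] twist [-0.0003 -0.0002 -0.0006]
```

```bash
python3 -m jog '[{"twist":[0,0,0],"translation":[0,0,0.3],"grip":37},{"twist":[0,0,0],"translation":[0,0,0.5],"grip":37},{"twist":[0,0,0],"translation":[0,0,0.6],"grip":37},{"twist":[0,0,0],"translation":[0,0,0.7],"grip":37},{"twist":[0,0,0],"translation":[0,0,0.75],"grip":37},{"twist":[0,0,0],"translation":[0,0,0.75],"grip":37}]' 5
python3 -m jog '[{"twist":[0,0,0],"translation":[0,0,0.05],"grip":37},{"twist":[0,0,0],"translation":[0,0,0.1],"grip":37},{"twist":[0,0,0],"translation":[0,0,0.1],"grip":37}]' 5
```

```text
clock: 14.4
ee_pos: [0.5096, 0.179, 0.1076]
tcp_rot: [-3.099, -0.512, 0.0]
force: [-0.3, 1.0, -0.7]
grip_width: 0.0339
gripper_force: 0.0
clock: 14.7
ee_pos: [0.5096, 0.179, 0.1066]
tcp_rot: [-3.099, -0.512, 0.0]
force: [-0.5, -0.5, 0.1]
grip_width: 0.0339
gripper_force: 0.0
```

```bash
python3 -m jog '[{"twist":[0,0,0],"translation":[0,0,0.04],"grip":37},{"twist":[0,0,0],"translation":[0,0,0.08],"grip":37},{"twist":[0,0,0],"translation":[0,0,0.08],"grip":37}]' 5
```

```text
clock: 15.0
ee_pos: [0.5097, 0.179, 0.1062]
tcp_rot: [-3.099, -0.512, 0.001]
force: [-2.4, -1.2, 9.1]
grip_width: 0.0334
gripper_force: 4.0
```

Contact came at z = 0.106, so the disc is fully seated. I'll withdraw and take a final look.

```bash
python3 -m jog '[{"twist":[0,0,0],"translation":[0,0,-0.5],"grip":37},{"twist":[0,0,0],"translation":[0,0,-2],"grip":37},{"twist":[0,0,0],"translation":[0,0,-5],"grip":37},{"twist":[0,0,0],"translation":[0,1,-8],"grip":37},{"twist":[0,0,0],"translation":[-2,4,-11],"grip":37},{"twist":[0,0,0],"translation":[-4,8,-13],"grip":37},{"twist":[0,0,0],"translation":[-4,12,-13],"grip":37},{"twist":[0,0,0],"translation":[-4,14,-13],"grip":37}]' 5
python3 -m jog '[{"twist":[0,0,0],"translation":[0,0,0],"grip":37},{"twist":[0,0,0],"translation":[0,0,0],"grip":37},{"twist":[0,0,0],"translation":[0,0,0],"grip":37},{"twist":[0,0,0],"translation":[0,0,0],"grip":37}]' 5
python3 - <<'E'
from plant import read_camera
import cv2
cv2.imwrite("pics/s5.png",read_camera("side")["color"][60:330,150:400,::-1].repeat(2,0).repeat(2,1))
E
```

```text
clock: 15.8
ee_pos: [0.5176, 0.0312, 0.2381]
tcp_rot: [3.1, 0.51, 0.004]
force: [0.5, 0.5, -0.0]
grip_width: 0.0338
gripper_force: 0.0
clock: 16.2
ee_pos: [0.5166, 0.0343, 0.2359]
tcp_rot: [-3.099, -0.514, 0.001]
force: [-0.4, -1.0, 0.1]
grip_width: 0.0334
gripper_force: 0.0
```

View pics/s5.png

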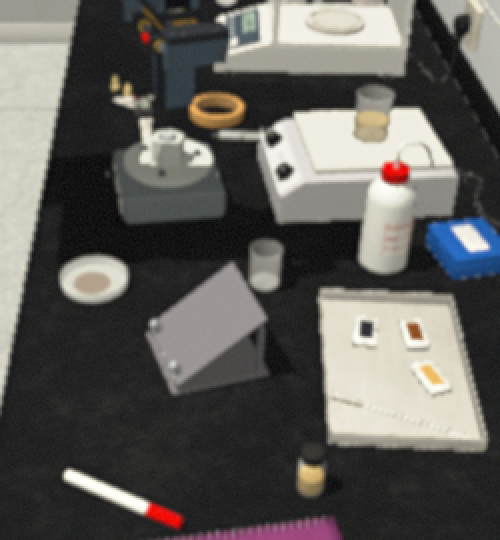

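The disc sits flat on the hub at (168,170). The beaker at (265,265) and the vial at (312,470) are still standing, and the gripper is clear.

```bash
python3 -c "
from plant import arm
print(arm.finish_job())"
```

```text
the job is handed in; nothing more can be done
None
```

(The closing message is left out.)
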